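Start the flange nut on the mould clamp

ROBOT

A 7-joint arm with a two-finger parallel gripper is mounted at the origin on the work surface. World frame = base frame: x ahead of the robot, y to its left, z up, the work surface at z = 0. Lengths are in m, angles in degrees, forces in N, time in s.
With the tool pointing down it reaches from about 0.35 to 0.775 m from the base axis. Payload 3.1 kg.
Tool frame: the origin (TCP) lies at the very end of the fingers, on their centre line; the grasp point (between the pads) lies 19 mm behind it; z points along the fingers, y is the line along which they close (so a half turn about z gives the same grasp; the last joint's range is limited). The gripper opens to 85 mm and grips with 20 to 120 N. Pads are 22 mm wide; open, the fingers measure 114 mm over their backs; the gripper's body (76 mm by 85 mm) begins 54 mm behind the grasp point. The pads swing forward as they close: fully open they stand 13 mm farther back than shut.
Start: joints at [69.173, 17.813, 0.802, 86.603, -0.252, 75.585, -1.558], TCP at [0.174, -0.522, 0.231] pointing down, gripper open.
Joint ranges: [-154.91, 154.91], [-16.99, 109.72], [-72.82, 74.43], [7.12, 147.25], [-82.49, 262.49], [11.32, 116.49], [-174.64, 174.64]. Speed limits (degrees/s): [159.86, 159.86, 180, 180, 180, 180, 180].

INTERFACE

Orientations are given as [roll, pitch, yaw] about the fixed x, y, z axes, in that order (R = Rz(yaw) Ry(pitch) Rx(roll)).
In Python, from station import robot gives the robot as it stands. Calls block until the motion is done:
- robot.move_to(position, orientation): joint-space move of the TCP to a pose.
- robot.line_to(position, orientation=None, velocity=0.15, f_stop=None): straight line of the TCP; orientation=None keeps the orientation; velocity is the mean speed in m/s. With f_stop (N) it stops when the force on the tool has changed by that much, and returns True; else False.
- robot.move_j(angles): joint-space move.
- robot.gripper_to(opening, force=None): opening from 0.0 (shut) to 1.0 (fully open); force is the grip in N (None keeps the last); returns when the fingers have stopped.
- robot.pause(seconds).
- robot.inverse_kinematics(position, orientation): joint angles nearest the present ones, or None.
- robot.sense(): the state.
- robot.grab_frame(name): name is "side" or "top" or "wrist"; returns the picture (400x640x3 uint8, red, green, blue); there is no depth.
- robot.calibration(name): a dict with "mtx" (3x3 intrinsics, pixels), "k1" (the pictures are not rectified: a ray, as slopes to the right and down, at radius r is drawn at 1 + k1 r^2 times it, then the intrinsics apply), "extrinsics" (4x4, takes a point from world to camera coordinates); the wrist camera has in their place "T_tool_cam" (4x4, takes a point from camera to tool coordinates, whose origin is the TCP and whose axes are the flange's). Camera axes: x right, y up, looking along -z (the intrinsics and any distortion apply to the point x, -y, -z); pixel columns grow to the right and rows downward; lengths in m; the calibration is good to about 2 mm. A picture is of the moment at which its call begins: read the wrist's pose just before it. calibration takes no time and is no camera call.
A pose or a line that the arm cannot do raises robot.PlanningError and nothing moves.
- robot.close_job(): hands the job in; it is judged then, once.
The state is a dict: "time_s": time; "joint_positions": joint angles; "dq": joint speeds; "joint_torque": joint torques, N m; "tool_pos": TCP position; "eef_rot": TCP orientation; "contact_force": force on the tool from outside, world axes, zero at the start; "torque": the same for the moment, N m; "finger_gap": opening from 0.0 (shut) to 1.0 (fully open); "gripper_force": force on a finger pad.
Only numpy, scipy, OpenCV 4.12 (cv2) and the standard library are available. Lean on these libraries where they do the work, as an engineer would, in place of code of your own. Each camera call takes 0.05 s, during which the arm holds its last target. There are 200 camera calls.

TASK

Pick up the loose brass flange nut, set it level on the upright stud of the mould clamp and turn it lightly backwards (anticlockwise from above) until you feel the thread drop in, then run it clockwise until its flange sits flat on the blue strap, and let go. Never force it: if it binds or stops, ease off. Leave the wrench, the oil can and the glass paperweight on its brick where they are.

Things in the scene. Friction and masses are not known exactly. Their poses are not given: they have to be found in the camera images.
- nut: Brass flange nut, about 280 g, 28 mm tall, lying flange down on the bench. Origin: centre of its underside, z up its axis. Round flange 64 mm across, 5 mm thick; above it a hexagon 50 mm across flats, 23 mm tall; its own x axis is square to a flat, so grasps repeat every 60 degrees.
- nut_lugs (a point): Point on the nut's axis 8 mm above its underside, level with the undersides of its two inner lugs, which act as its thread: 3 mm wide, 4 mm high, at the nut's yaw 0 and 180 degrees. Hole 35 mm wide, 23 mm between the lugs.
- clamp: Fixed clamp on a grey base plate 150 x 300 mm. Origin on the bench, straight below the stud. Along its y axis: a blue steel strap 70 mm wide from y = -105 to +60 mm, top face 56 mm above the bench; a dark round mould 116 mm across, 85 mm high at y = +120 mm. Its place and yaw vary (0.4 rad either way).
- seat (a point): Point where the stud's axis meets the strap's top face, 56 mm above the bench: the nut's underside ends here. Fixed vertical stud: 20 mm core with coned tip 38 mm above this point; its coarse right-hand thread, 32 mm across, begins about 25 mm above it. Radial play of the nut 1.5 mm.
- thread_top (a point): Point on the stud's axis 21.6 mm above the strap, level with the flat tops of the thread. Two thread starts 180 degrees apart; where they point changes and is not given. At a chance angle the lugs rest on these tops (nut's underside 13.6 mm above the strap) or on two narrow brass stops (16.6 mm; 8 degrees wide), one time in seven in a gap.
- gap_floor (a point): Point on the stud's axis 12.1 mm above the strap, level with the floor of the gaps. Clockwise, a nut resting on the tops jams on a stop. Anticlockwise, within 155 degrees, it meets a gap (about 20 degrees of play, then a stop) and drops to 4 mm above the strap. Then 40 to 70 degrees clockwise (30 mm lead a turn) bring it down to the strap; 20 degrees further it jams.
- wrench: steel wrench lying flat on the bench; leave alone
- oilcan: red round can, 60 mm across, 100 mm high, upright; origin at the centre of its underside; leave alone
- paperweight: amber glass paperweight, 72 mm across, 66 mm high, on top of the white firebrick; origin at the centre of its underside; leave alone
- firebrick: white firebrick 115 x 115 x 60 mm; origin at the centre of its underside; leave alone

How it is judged (in metres and radians):
At the end, for the whole second after the job is handed in: The nut is threaded on the stud with its flange on the strap (underside within 1.3 mm of it, centred within 4 mm, level within 0.06 rad), released and at rest (z of nut in the frame of seat below 0.0013 m and horizontal distance between nut and seat below 0.004 m and angle between nut's own z axis and vertical below 0.06 rad and linear speed of nut below 0.01 m/s and contact force between nut and the fingers below 0.1 N); the robot touches nothing.
It fails at once if the clamp, with its stud and thread, is loaded with more than 45 N by the nut or the robot (contact force between clamp and anything else above 45 N).
It fails at once if the wrench, oil can, paperweight or firebrick is moved more than 15 mm (distance of any of wrench, oilcan, paperweight, firebrick from where it was at the start of the episode above 0.015 m).
It also fails if it takes over 72 s, if anything falls off the work surface, if the arm or the gripper's body presses on something with over 40 N, if the wrist force passes 120 N, or if a joint passes its speed limit or range.

## Working session

There is one attempt and no reset: what is moved stays moved. The work goes in short steps, each a Python script; the robot and the scene stay as the last script left them, time stands still between calls to the robot, and variables do not carry over. Pictures are saved under pics/ and viewed, at most 10 in all, crops included, and the job is handed in when it is done.

```bash
mkdir -p pics; ls; python3 - <<'E'
from station import robot
import cv2,numpy as np
for n in ("top","side"):
    cv2.imwrite(f"pics/{n}0.png",robot.grab_frame(n)[:,:,::-1])
for n in ("top","side","wrist"):print(n,robot.calibration(n))
s=robot.sense();print(s)
E
```

```text
pics
station.py
top {'mtx': array([[432.80835803,   0.        , 314.715281  ],
       [  0.        , 432.80835803, 202.7558716 ],
       [  0.        ,   0.        ,   1.        ]]), 'k1': -0.09709738477534702, 'extrinsics': array([[-2.11793397e-02, -9.99775491e-01, -6.34952436e-04,
        -1.57302609e-03],
       [ 9.81776245e-01, -2.09180023e-02,  1.88885793e-01,
        -6.14719439e-01],
       [-1.88856668e-01,  3.37709515e-03,  9.81998856e-01,
        -1.09074979e+00],
       [ 0.00000000e+00,  0.00000000e+00,  0.00000000e+00,
         1.00000000e+00]])}
side {'mtx': array([[407.92119812,   0.        , 321.86427727],
       [  0.        , 407.92119812, 199.1461961 ],
       [  0.        ,   0.        ,   1.        ]]), 'k1': 0.0018255214453569584, 'extrinsics': array([[-0.82038575, -0.57160425,  0.0153558 ,  0.47606111],
       [ 0.4540102 , -0.63481497,  0.62520772, -0.32094205],
       [-0.3476233 ,  0.51988319,  0.78030732, -1.24504215],
       [ 0.        ,  0.        ,  0.        ,  1.        ]])}
wrist {'mtx': array([[350.09884804,   0.        , 317.09935931],
       [  0
[... 492 characters left out ...]
 'joint_positions': array([69.17081071, 17.85620381,  0.80343953, 86.68298895, -0.25329625,
       75.58407747, -1.55631836]), 'dq': array([-0.04348316, -0.1213403 ,  0.01367408, -0.20400333,  0.04745156,
        0.13070634, -0.03383649]), 'joint_torque': array([ 1.21913603e-03, -3.80854225e+01,  1.46849924e-01, -2.31240481e+01,
        1.23881307e-02,  8.13181599e-03, -1.61738075e-05]), 'tool_pos': array([ 0.1737694 , -0.52113937,  0.23032487]), 'eef_rot': array([-1.79878588e+02,  4.46315685e-03,  1.84445518e+01]), 'contact_force': array([-0.52481827, -0.11600997, -0.27028261]), 'torque': array([-0.03305529,  0.01781169,  0.00028194]), 'gripper_force': 0.0, 'finger_gap': 1.0000423970180223}
```

View images.

View pics/top0.png

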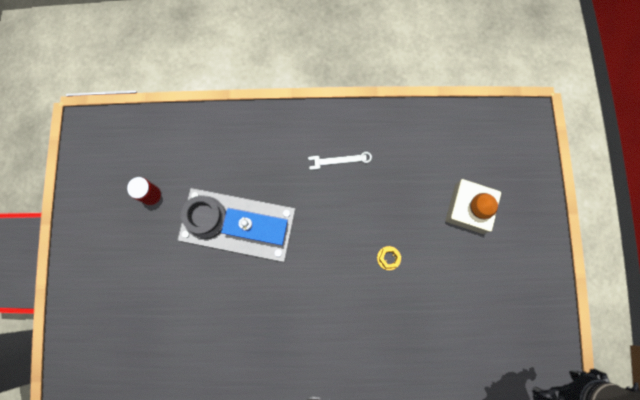

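View pics/side0.png

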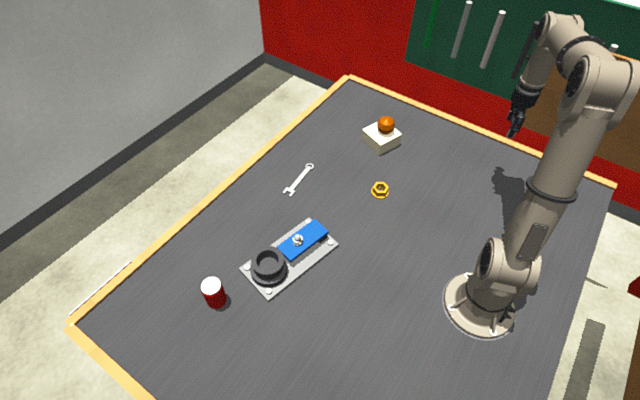

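The top view shows the nut at about (389,258), the stud at (245,224) and the mould at (202,217). The side view shows the nut at (380,190) and the stud at (297,240). Next I locate these roughly and hover over the nut with the wrist camera.

```bash
cat > h.py <<'E'
import numpy as np, cv2
from scipy.spatial.transform import Rotation as R
from station import robot
def campose(n):
    c=robot.calibration(n)
    if n=="wrist":
        s=robot.sense(); T=np.eye(4)
        T[:3,:3]=R.from_euler("xyz",s["eef_rot"],degrees=True).as_matrix(); T[:3,3]=s["tool_pos"]
        return c,T@c["T_tool_cam"]
    return c,np.linalg.inv(c["extrinsics"])
def ray(c,T,uv):
    k=c["mtx"]; d=np.array([(uv[0]-k[0,2])/k[0,0],(uv[1]-k[1,2])/k[1,1]])
    p=d.copy()
    for _ in range(20): p=d/(1+c["k1"]*(p@p))
    return T[:3,3],T[:3,:3]@np.array([p[0],-p[1],-1.])
def onplane(c,T,uv,z):
    o,d=ray(c,T,uv); return o+d*(z-o[2])/d[2]
def project(c,T,p):
    q=np.linalg.inv(T)@np.append(p,1); x=np.array([q[0],-q[1]])/-q[2]; x=x*(1+c["k1"]*(x@x))
    return c["mtx"][:2,:2]@x+c["mtx"][:2,2]
E
python3 - <<'E'
from h import *
c,T=campose("top"); cs,Ts=campose("side")
for n,uv,z in (("nut",(389,258),.02),("stud",(245,224),.09),("mould",(202,217),.085),("can",(138,187),.1),("pw",(485,205),.1)): print(n,onplane(c,T,uv,z))
for n,uv,z in (("nut",(380,190),.02),("stud",(297,239),.09)): print(n,onplane(cs,Ts,uv,z))
p=onplane(c,T,(389,258),.02)
st=onplane(c,T,(245,224),.09)
for y in range(-180,180,30):
    a=robot.inverse_kinematics([p[0],p[1],.14],[180,0,y]); b=robot.inverse_kinematics([st[0],st[1],.1],[180,0,y])
    print(y,None if a is None else a.round(0) if hasattr(a,'round') else np.round(a), None if b is None else np.round(b))
E
```

```text
nut [ 0.46629974 -0.2114819   0.02      ]
stud [0.55684164 0.16541609 0.09      ]
mould [0.57806504 0.27868604 0.085     ]
can [0.65849931 0.44775396 0.1       ]
pw [ 0.59123977 -0.45616284  0.1       ]
nut [ 0.4643839  -0.20666796  0.02      ]
stud [0.554257   0.17585154 0.09      ]
-180 [ 50.  21. -35.  99.  13.  64. 101.] [ 20.  41. -60.  91.  37.  70.  43.]
-150 [ 67.  30. -62.  99.  28.  68. 118.] [ 21.  42. -62.  91.  39.  71.  72.]
-120 [ 67.  30. -62.  99.  28.  68. 148.] [ 21.  42. -62.  91.  39.  71. 102.]
-90 [  24.   18.   -2.  100.    1.   62. -158.] [ 21.  42. -62.  91.  39.  71. 132.]
-60 [  28.   18.   -7.  100.    2.   62. -130.] [ -59.   42.   64.   94.  -39.   70. -136.]
-30 [  31.   18.  -10.  100.    4.   62. -101.] [   9.   33.  -40.   91.   23.   64. -156.]
0 [ 34.  18. -14. 100.   5.  62. -72.] [  13.   35.  -47.   91.   27.   66. -130.]
30 [ 36.  19. -17. 100.   6.  62. -43.] [  19.   40.  -58.   91.   35.   69. -106.]
60 [ 40.  19. -22. 100.   8.  63. -15.] [ 20.  41. -60.  91.  37.  70. -77.]
90 [ 44.  20. -27. 100.  10.  63.  14.] [ 19.  40. -59.  91.  36.  70. -46.]
120 [ 46.  20. -30. 100.  11.  63.  43.] [ 20.  41. -59.  91.  36.  70. -16.]
150 [ 47.  20. -31. 100.  11.  63.  72.] [ 20.  41. -59.  91.  37.  70.  13.]
```

```bash
python3 - <<'E'
from h import *
robot.move_to([.465,-.209,.14],[180,0,30])
c,T=campose("wrist"); im=robot.grab_frame("wrist")
np.save("nutT.npy",T); cv2.imwrite("pics/wn.png",im[:,:,::-1])
cv2.imwrite("pics/wnv.png",cv2.resize(im[100:300,200:440,::-1],None,fx=3,fy=3,interpolation=cv2.INTER_CUBIC))
print(robot.sense()["time_s"],robot.sense()["contact_force"])
E
```

```text
1.7583 [-0.41906561 -1.07742549 -0.30480155]
```

View pics/wnv.png

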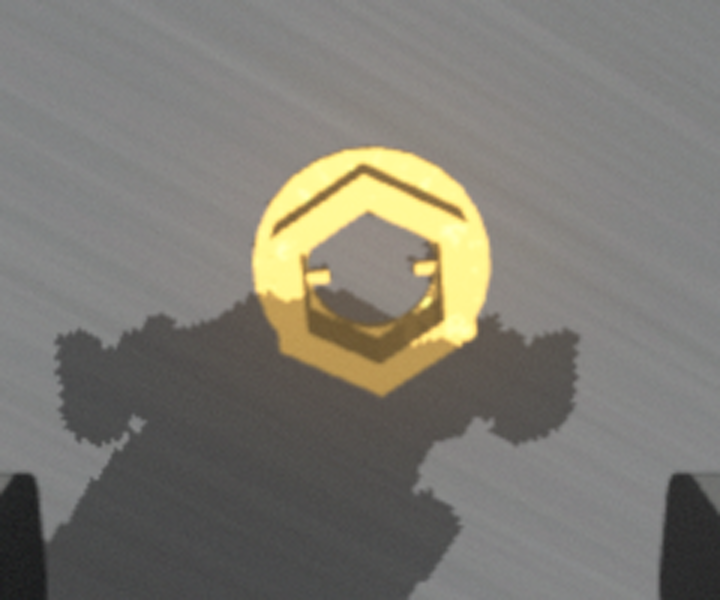

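The crop shows the nut's top hexagon with outer corners near (364,173), (465,218), (477,340), (381,396), (280,352) and (272,236). The inner hex rim is concentric with it, and the lugs are at about (318,277) and (424,267).

```bash
python3 - <<'E'
from h import *
c=robot.calibration("wrist");T=np.load("nutT.npy")
P=lambda L,z:np.array([onplane(c,T,((u+.5)/3-.5+200,(v+.5)/3-.5+100),z) for u,v in L])
for L in ([(364,173),(465,218),(477,340),(381,396),(280,352),(272,236)],[(368,211),(440,243),(442,325),(382,362),(308,330),(303,255)]):
    q=P(L,.028); m=q.mean(0); d=q-m; a=np.degrees(np.arctan2(d[:,1],d[:,0]))
    print(m.round(4),np.hypot(d[:,0],d[:,1]).round(4),(a%60).round(1))
q=P([(252,265),(491,265)],.004);print(q.mean(0),np.linalg.norm(q[0]-q[1]))
l=P([(318,277),(424,267)],.012);print("lugs",l,np.degrees(np.arctan2(*(l[1]-l[0])[1::-1])))
im=cv2.imread("pics/wn.png");h=cv2.cvtColor(im,cv2.COLOR_BGR2HSV)
m=cv2.inRange(h,(15,90,60),(40,255,255));x,y,w,hh=cv2.boundingRect(m);print(x,y,w,hh)
E
```

```text
[ 0.4689 -0.2164  0.028 ] [0.0289 0.0286 0.0298 0.029  0.0291 0.0283] [34.6 38.  32.3 34.1 35.5 32.1]
[ 0.4688 -0.2167  0.028 ] [0.0197 0.02   0.0198 0.0195 0.0198 0.0196] [34.3 35.3 30.9 36.3 33.1 33.9]
[ 0.46898239 -0.21644575  0.004     ] 0.06510279938957479
lugs [[ 0.46067677 -0.20466228  0.012     ]
 [ 0.47699951 -0.2276502   0.012     ]] -54.62306311733025
284 149 80 83
```

```bash
python3 - <<'E'
from h import *
robot.move_to([.4688,-.2165,.14],[180,0,-146]); robot.pause(.2)
c,T=campose("wrist"); im=robot.grab_frame("wrist")
np.save("nutT2.npy",T); cv2.imwrite("pics/wn2.png",im[:,:,::-1])
cv2.imwrite("pics/wnv2.png",cv2.resize(im[100:300,200:440,::-1],None,fx=3,fy=3,interpolation=cv2.INTER_CUBIC))
print(robot.sense()["time_s"],robot.sense()["tool_pos"])
E
```

```text
4.4583 [ 0.46882082 -0.21642459  0.13998392]
```

View pics/wnv2.png

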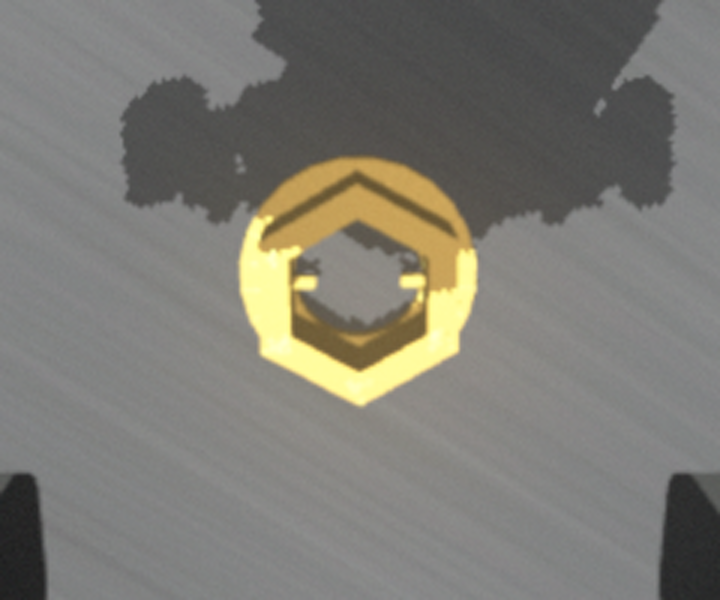

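From the opposite side, the outer corners are at (358,182), (459,238), (459,352), (361,406), (260,352) and (260,240). The inner corners are at (357,220), (428,258), (427,336), (360,370), (291,338) and (291,258).

Next I combine the two views, grasp the nut, and view the stud at the same tool attitude.

```bash
python3 - <<'E'
from h import *
c=robot.calibration("wrist");T=np.load("nutT2.npy")
P=lambda L,z:np.array([onplane(c,T,((u+.5)/3-.5+200,(v+.5)/3-.5+100),z) for u,v in L])
ms=[]
for L in ([(358,182),(459,238),(459,352),(361,406),(260,352),(260,240)],[(357,220),(428,258),(427,336),(360,370),(291,338),(291,258)]):
    q=P(L,.028); m=q.mean(0); d=q-m; a=np.degrees(np.arctan2(d[:,1],d[:,0]))
    ms.append(m);print(m.round(4),np.hypot(d[:,0],d[:,1]).round(4),(a%60).round(1))
m2=np.mean(ms,0);m1=np.array([.46885,-.21655,.028]);print("centre",(m1+m2)/2)
a=np.radians(34);r=(m1-m2)/2;print("bias in tool frame (yaw34) x,y:",r[0]*np.cos(a)+r[1]*np.sin(a), r@np.array([np.sin(a),-np.cos(a),0]))
E
```

```text
[ 0.468  -0.2164  0.028 ] [0.0289 0.0288 0.0293 0.0293 0.0292 0.0286] [34.9 35.5 34.1 34.9 34.  33.5]
[ 0.4683 -0.2164  0.028 ] [0.0197 0.0199 0.02   0.0192 0.0203 0.0197] [35.6 34.7 33.6 34.9 35.8 33. ]
centre [ 0.46849864 -0.21647325  0.028     ]
bias in tool frame (yaw34) x,y: 0.0002483735542928121 0.0002601117950139022
```

```bash
python3 - <<'E'
from h import *
robot.move_to([.556,.17,.19],[180,0,34.4]); robot.pause(.2)
c,T=campose("wrist"); im=robot.grab_frame("wrist")
np.save("stT.npy",T); cv2.imwrite("pics/ws.png",im[:,:,::-1])
cv2.imwrite("pics/wsv.png",cv2.resize(im[100:300,200:440,::-1],None,fx=3,fy=3,interpolation=cv2.INTER_CUBIC))
s=robot.sense();print(s["time_s"],s["tool_pos"],s["joint_positions"])
E
```

```text
7.725 [0.55602264 0.16976394 0.18993827] [  1.02550842  25.50069678 -28.19356607  84.48819137  12.27289392
  73.09171108 -84.03493994]
```

View pics/wsv.png

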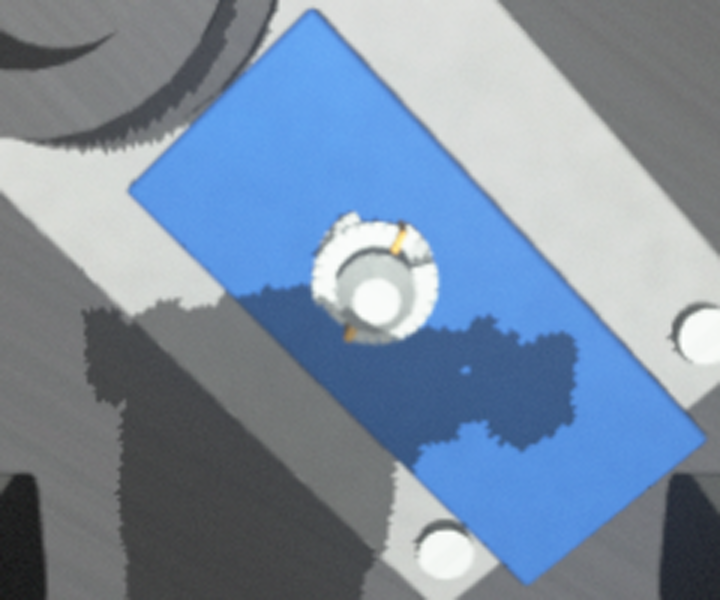

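The stud's thread ring is centred near (375,283) in the crop and its tip disc at (377,300). The brass stops are at (401,237) and (349,332). The strap corners are (313,8), (128,190), (706,437) and (528,584).

```bash
python3 - <<'E'
from h import *
c=robot.calibration("wrist");T=np.load("stT.npy")
p=lambda u,v,z:onplane(c,T,((u+.5)/3-.5+200,(v+.5)/3-.5+100),z)
print("ring",p(375,282.5,.0776),"w",np.linalg.norm(p(311,282,.0776)-p(439,282,.0776)))
print("tip",p(377,300,.094),p(377,300,.092))
A,B,C,D=[p(u,v,.056) for u,v in((313,8),(128,190),(706,437),(528,584))]
t=(A+B)/2;b=(C+D)/2;print("strap w,l",np.linalg.norm(A-B),np.linalg.norm(C-D),np.linalg.norm(t-b)); print("seat",b+(t-b)*105/165, "yaw",np.degrees(np.arctan2(*(t-b)[1::-1]))-90)
s1,s2=p(401,237,.0806),p(349,332,.0806);print("stops mid",(s1+s2)/2,np.degrees(np.arctan2(*(s1-s2)[1::-1])),np.linalg.norm(s1-s2))
E
```

```text
ring [0.56207659 0.16526424 0.0776    ] w 0.03199623501083856
tip [0.56214535 0.1651683  0.094     ] [0.56171677 0.16481409 0.092     ]
strap w,l 0.06804369647264866 0.06772243640223875 0.16204271297029038
seat [0.56236867 0.16537853 0.056     ] yaw -12.178971546512557
stops mid [0.56209019 0.16544885 0.0806    ] 6.752114405542394 0.0273930742959127
```

```bash
python3 - <<'E'
from h import *
o=[180,0,34.4]; n=[.4685,-.2165]
robot.move_to(n+[.06],o)
print(robot.line_to(n+[.006],velocity=.08,f_stop=6), robot.sense()["tool_pos"])
robot.gripper_to(0,force=40); s=robot.sense();print(s["finger_gap"],s["gripper_force"],s["contact_force"],s["tool_pos"])
robot.line_to(n+[.15],velocity=.15)
robot.move_to([.5621,.1653,.13],o); robot.pause(.3)
s=robot.sense();print(s["time_s"],s["finger_gap"],s["gripper_force"],s["contact_force"],s["torque"],s["tool_pos"],s["joint_positions"].round())
cv2.imwrite("pics/g.png",np.hstack([robot.grab_frame("wrist")[100:400,120:520,::-1],cv2.resize(robot.grab_frame("side")[190:290,240:360,::-1],(360,300))]))
E
```

```text
False [ 0.46895201 -0.2165735   0.00627546]
0.5753873007999867 43.88538479804993 [-1.32476068  0.53580533  3.93885056] [ 0.46896122 -0.21658348  0.00664912]
13.3833 0.5767083869786407 43.18069338798523 [ 0.00675468 -0.29249349 -2.33584585] [-0.00369496 -0.02404041 -0.00216762] [0.56239949 0.16425117 0.13008661] [  5.  30. -34.  88.  18.  67. -88.]
```

View pics/g.png

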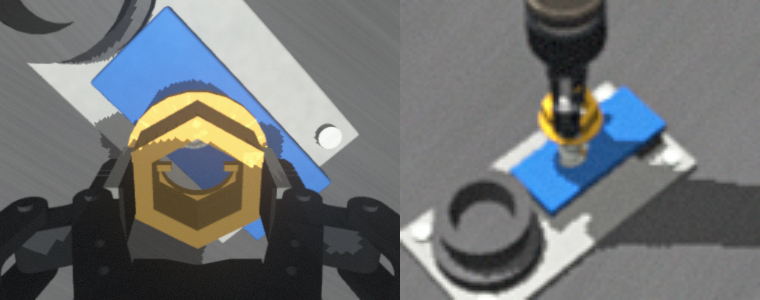

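The nut is held level and square, and the side view shows it above the stud. Next I make a guarded descent.

```bash
python3 - <<'E'
from h import *
tgt=np.array([.5621,.1653]); cmd=tgt.copy()
for z in (.115,.103):
    robot.line_to([*cmd,z],[180,0,34.4],velocity=.05); robot.pause(.25)
    s=robot.sense(); cmd+=tgt-s["tool_pos"][:2]; print(s["tool_pos"],s["eef_rot"],cmd)
robot.line_to([*cmd,.1],velocity=.03); robot.pause(.3)
s=robot.sense();F0=s["contact_force"];M0=s["torque"];np.savez("base.npz",F0=F0,M0=M0,cmd=cmd);print("base",F0,M0,s["tool_pos"])
print(robot.line_to([*cmd,.060],velocity=.015,f_stop=4))
robot.pause(.1);s=robot.sense();print(s["time_s"],s["tool_pos"],s["contact_force"]-F0,s["torque"]-M0,s["eef_rot"])
E
```

```text
[0.56231706 0.16546139 0.11528465] [ 1.79992631e+02 -3.57002386e-02  3.44022192e+01] [0.56188294 0.16513861]
[0.56206583 0.16526307 0.10322408] [ 1.79993658e+02 -2.93470089e-02  3.44017362e+01] [0.56191711 0.16517554]
base [ 0.03887142  0.39694234 -1.84165745] [-0.01795953 -0.00127632  0.00780684] [0.56195422 0.16519968 0.10005201]
True
17.05 [0.56192672 0.16516383 0.07606176] [-0.14328175 -0.52403094  7.17210525] [0.03411284 0.02198311 0.02443104] [-1.79999385e+02  1.00934539e-02  3.43927625e+01]
```

It rests on the thread tops as predicted. Next I turn it backwards in small monitored steps.

```bash
cat >> h.py <<'E'
def setup():
    global F0,M0
    b=np.load("base.npz");F0,M0=b["F0"],b["M0"];return b["cmd"]
def step(cmd,z,yaw,v=.02):
    robot.line_to([*cmd,z],[180,0,yaw],velocity=v); return rd()
def rd():
    s=robot.sense();return s["time_s"],s["tool_pos"],s["contact_force"]-F0,s["torque"]-M0,s["eef_rot"][2]
def show(yaw,t,p,F,M,y): print(f"{t:.2f} cmd{yaw:.1f} yaw{y:.1f} z{p[2]*1e3:.2f} xy{np.round((p[:2]-[.5621,.1653])*1e3,2)} F{F.round(1)} M{M.round(3)}")
E
python3 - <<'E'
from h import *
cmd=setup(); s=robot.sense(); yaw=34.4; z=s["tool_pos"][2]-.0002
dropped=False
for i in range(50):
    yaw+=2.5
    t,p,F,M,y=step(cmd,z,yaw); show(yaw,t,p,F,M,y)
    if p[2]<.0745: print("drop");break
    if abs(M[2])>.2 or np.hypot(*F[:2])>12 or F[2]>18: print("stop");break
    cmd=cmd+np.clip(F[:2]*.00005,-.0003,.0003)
    z=z-np.clip((5-F[2])*.00008,-.0006,.0004)
    if z<.0715: print("z low");break
    if t>40: break
np.savez("st.npz",cmd=cmd,z=z,yaw=yaw)
E
```

```text
17.31 cmd36.9 yaw36.8 z76.19 xy[0.29 0.1 ] F[ 0.5 -1.5  3.3] M[ 0.102 -0.078 -0.008]
17.56 cmd39.4 yaw39.3 z76.16 xy[0.37 0.14] F[1.1 1.  4.2] M[ 0.107 -0.089 -0.039]
17.81 cmd41.9 yaw41.8 z76.13 xy[0.39 0.18] F[0.7 0.  5.2] M[ 0.097 -0.11   0.032]
18.06 cmd44.4 yaw44.3 z76.08 xy[0.34 0.1 ] F[1.2 0.9 5.8] M[ 0.163 -0.116 -0.049]
18.31 cmd46.9 yaw46.8 z76.09 xy[0.32 0.15] F[-0.1  0.2  7. ] M[ 0.165 -0.133  0.009]
18.56 cmd49.4 yaw49.3 z76.10 xy[0.23 0.07] F[1.1 0.1 6.4] M[ 0.203 -0.152 -0.015]
18.81 cmd51.9 yaw51.8 z76.08 xy[0.13 0.01] F[0.9 0.  6.4] M[ 0.171 -0.147  0.042]
19.06 cmd54.4 yaw54.3 z76.03 xy[-0.01 -0.04] F[0.6 0.3 5.1] M[ 0.169 -0.166 -0.007]
19.31 cmd56.9 yaw56.8 z75.89 xy[-0.14 -0.16] F[0.5 0.4 4.7] M[ 0.14  -0.191  0.004]
19.56 cmd59.4 yaw59.3 z75.59 xy[-0.34 -0.44] F[-0.3  0.8  3.2] M[ 0.069 -0.111 -0.001]
19.81 cmd61.9 yaw61.8 z75.45 xy[-0.44 -0.65] F[ 0.3 -0.5  3.1] M[-0.029 -0.023 -0.056]
20.06 cmd64.4 yaw64.3 z74.92 xy[-0.36 -0.34] F[ 1.4 -0.6 -0.7] M[ 0.092 -0.184 -0.029]
20.31 cmd66.9 yaw66.8 z74.72 xy[-0.49 -0.34] F[-0.1  0.3 -1.2] M[-0.074  0.02  -0.022]
20.56 cmd69.4 yaw69.3 z74.75 xy[-0.1  -0.19] F[-0.1 -0.6 -0.4] M[ 0.022  0.016 -0.061]
20.81 cmd71.9 yaw71.8 z74.55 xy[ 0.12 -0.17] F[-0.6 -0.7 -0.6] M[-0.003 -0.019  0.022]
21.06 cmd74.4 yaw74.3 z74.19 xy[ 0.12 -0.13] F[-0.2 -0.4 -0.8] M[-0.024  0.003 -0.06 ]
drop
```

It dropped in at a yaw of about 66–74°. Next I lower it to the gap floor, guarded.

```bash
python3 - <<'E'
from h import *
setup(); d=np.load("st.npz");cmd,z,yaw=d["cmd"],float(d["z"]),float(d["yaw"])
h=robot.line_to([*cmd,.0655],[180,0,yaw],velocity=.012,f_stop=4)
r=rd();print(h,cmd,z);show(yaw,*r)
np.savez("st.npz",cmd=cmd,z=r[1][2],yaw=yaw)
E
```

```text
True [0.56227569 0.16518626] 0.07422093141477824
21.68 cmd74.4 yaw74.4 z66.53 xy[ 0.06 -0.18] F[-0.1 -0.5  6.6] M[0.058 0.038 0.002]
```

```bash
python3 - <<'E'
from h import *
setup(); d=np.load("st.npz");cmd,z,yaw=d["cmd"],float(d["z"]),float(d["yaw"])
for i in range(40):
    yaw-=2.5
    t,p,F,M,y=step(cmd,z,yaw); show(yaw,t,p,F,M,y)
    if abs(M[2])>.2 or np.hypot(*F[:2])>10 or F[2]>15 or F[2]<-8: print("stop");break
    cmd=cmd+np.clip(F[:2]*.00005,-.0003,.0003)
    z=z-np.clip((4-F[2])*.00006,-.0005,.0004)
    if p[2]<.0629 and F[2]>5 : print("seated?");break
    if z<.0615: print("z low");break
    if t>45: break
np.savez("st.npz",cmd=cmd,z=z,yaw=yaw)
E
```

```text
21.95 cmd71.9 yaw71.9 z66.64 xy[0.44 0.08] F[ 0.9 -0.1  2.8] M[ 0.114 -0.039 -0.053]
22.20 cmd69.4 yaw69.5 z66.51 xy[ 0.31 -0.24] F[ 0.3 -0.8  3.3] M[-0.056  0.074  0.011]
22.45 cmd66.9 yaw67.0 z66.40 xy[ 0.13 -0.63] F[-1.1 -1.   5. ] M[-0.251  0.154 -0.008]
22.70 cmd64.4 yaw64.5 z66.35 xy[ 0.01 -0.94] F[-1.3 -2.7  4.9] M[-0.436  0.21   0.044]
22.95 cmd61.9 yaw62.0 z66.10 xy[-0.01  0.04] F[ 1.5 -1.6  1. ] M[-0.056 -0.007  0.001]
23.20 cmd59.4 yaw59.5 z65.97 xy[-0.04  0.14] F[-0.2 -0.3 -0.9] M[ 0.015 -0.01  -0.012]
23.45 cmd56.9 yaw57.0 z65.83 xy[-0.08 -0.1 ] F[-0.5  0.4 -0.1] M[ 0.157  0.025 -0.02 ]
23.70 cmd54.4 yaw54.5 z65.68 xy[-0.03 -0.26] F[-1.1 -0.2  0.2] M[ 0.089 -0.011 -0.044]
23.95 cmd51.9 yaw52.0 z65.53 xy[ 0.03 -0.4 ] F[0.4 0.1 0. ] M[ 0.108  0.049 -0.01 ]
24.20 cmd49.4 yaw49.5 z65.28 xy[ 0.01 -0.43] F[-0.2 -0.3  0.1] M[0.035 0.059 0.006]
24.45 cmd46.9 yaw47.0 z65.03 xy[ 0.   -0.41] F[-0.3 -0.2 -0.2] M[0.075 0.1   0.021]
24.70 cmd44.4 yaw44.5 z64.80 xy[-0.03 -0.38] F[-0.4  0.   0.7] M[ 0.107  0.114 -0.071]
24.95 cmd41.9 yaw42.0 z64.60 xy[-0.03 -0.35] F[-0.8  0.3 -1.7] M[0.
[... 435 characters left out ...]
43 -0.016]
26.45 cmd26.9 yaw27.0 z63.21 xy[-0.13 -0.3 ] F[-0.6 -0.6  0.8] M[0.16  0.126 0.034]
26.70 cmd24.4 yaw24.5 z62.96 xy[-0.23 -0.31] F[-0.3 -0.2  1.2] M[ 0.229  0.135 -0.028]
26.95 cmd21.9 yaw22.0 z62.79 xy[-0.23 -0.31] F[-1.   0.5  0.6] M[ 0.218  0.148 -0.055]
27.20 cmd19.4 yaw19.5 z62.75 xy[-0.   -0.22] F[0.  0.6 1. ] M[0.248 0.024 0.042]
27.45 cmd16.9 yaw17.0 z62.75 xy[ 0.14 -0.18] F[0.6 0.7 2. ] M[ 0.222  0.019 -0.096]
27.70 cmd14.4 yaw14.5 z62.73 xy[ 0.19 -0.18] F[-0.3  0.6  3.5] M[ 0.212  0.022 -0.063]
27.95 cmd11.9 yaw12.0 z62.71 xy[ 0.13 -0.2 ] F[-0.1  0.3  4. ] M[ 0.151  0.065 -0.121]
28.20 cmd9.4 yaw9.5 z62.71 xy[ 0.12 -0.22] F[-0.3 -0.   6.1] M[ 0.129  0.081 -0.086]
seated?
```

The height has plateaued at 62.71 mm (underside about 56.1 mm), so the nut is seated. I release, back off and check.

```bash
python3 - <<'E'
from h import *
setup(); d=np.load("st.npz");cmd=d["cmd"];yaw=float(d["yaw"])
robot.gripper_to(.8); r=rd(); show(yaw,*r)
robot.line_to([*cmd,.17],[180,0,yaw],velocity=.08); robot.pause(.3); show(yaw,*rd()); print(robot.sense()["finger_gap"])
c,T=campose("wrist"); im=robot.grab_frame("wrist"); np.save("fT.npy",T)
v=cv2.resize(im[130:300,200:440,::-1],None,fx=3,fy=3,interpolation=cv2.INTER_CUBIC); cv2.imwrite("pics/fin.png",v)
cv2.imwrite("pics/finside.png",cv2.resize(robot.grab_frame("side")[200:280,250:350,::-1],None,fx=5,fy=5,interpolation=cv2.INTER_CUBIC))
E
```

```text
28.52 cmd9.4 yaw9.4 z61.68 xy[-0.59 -0.8 ] F[-0.6 -0.4  1.2] M[-0.009  0.002  0.071]
30.32 cmd9.4 yaw9.4 z169.79 xy[-0.38 -0.31] F[0.4 0.2 1.8] M[-0.006  0.032 -0.031]
0.802246049889822
```

View pics/fin.png

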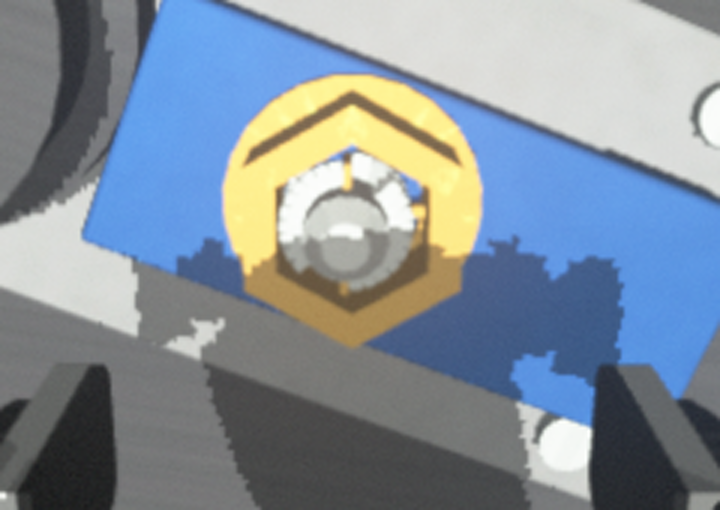

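View pics/finside.png

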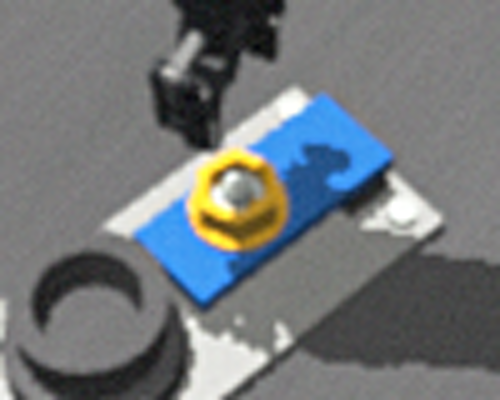

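The pictures show the nut centred and flat on the strap at about (352,200), with the fingers clear.

```bash
python3 -c "
from station import robot
print(robot.close_job())"
```

```text
the job is handed in; nothing more can be done
None
```

The nut is threaded on the stud with its flange flat on the blue strap (underside measured within about 0.1 mm of it) and released; I handed the job in at about 30 s of the 72 s allowed, and the hand-in gave no verdict.

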